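# Fold the marbling colour tins and press them home in their slip case

### The arm

A 7-joint arm with a two-finger parallel gripper is mounted at the origin on the work surface. World frame = base frame: x ahead of the robot, y to its left, z up, the work surface at z = 0. Lengths are in m, angles in rad, forces in N, time in s.
With the tool pointing down it reaches from about 0.4 to 0.875 m from the base axis. Payload 19.3 kg.
Tool frame: the origin (TCP) lies at the very end of the fingers, on their centre line; the grasp point (between the pads) lies 19 mm behind it; z points along the fingers, y is the line along which they close (so a half turn about z gives the same grasp; the last joint's range is limited). The gripper opens to 85 mm and grips with 20 to 120 N. Pads are 22 mm wide; open, the fingers measure 114 mm over their backs; the gripper's body (76 mm by 85 mm) begins 54 mm behind the grasp point. The pads swing forward as they close: fully open they stand 13 mm farther back than shut.
Start: joints at [1.203, 0.521, -0.036, 1.599, 0.021, 1.021, -0.113], TCP at [0.183, -0.597, 0.231] pointing down, gripper open.
Joint ranges: [-2.91, 2.91], [-0.3, 2.13], [-1.5, 1.42], [0.17, 2.43], [-1.26, 4.41], [0.16, 1.93], [-2.52, 2.52]. Speed limits (rad/s): [1.89, 1.89, 2.39, 2.39, 3.01, 3.01, 3.01].

### API

Orientations are given as [roll, pitch, yaw] about the fixed x, y, z axes, in that order (R = Rz(yaw) Ry(pitch) Rx(roll)).
In Python, from workcell import monitor, optics, job_done gives the robot as it stands.
- The arm moves only by the shell command python3 -m handwheel 'ROWS' [FORCE]. ROWS is JSON, a list of rows, each an object of numbers: "dx", "dy", "dz": the shift along the tool's x, y, z in cm; "wx", "wy", "wz": the turn, a rotation vector about the tool's x, y, z in rad; "claw": the opening in per cent of the stroke, from 0 (shut) to 100 (fully open). A call has 1 to 8 rows; each row shifts and turns the commanded pose from where the row before left it, along the tool's axes as they then stand; what a row does not reach is not made up. A row lasts 1/8 s, in which the tool goes at most 62.5 mm and 10.7 degrees, less where a joint would pass 70% of its speed; a pose out of reach is approached as far as the arm can. A call with a gripper value outside its range is refused whole. The fingers move at their own pace and stop on an object; FORCE is the grip in N (left out, the last holds). Time passes only in rows, so rows that do not move let the fingers close. It gives the time, the measured TCP pose, the force, the opening and the grip force at its end, in the units of the state.
- monitor.observe(): the state, without advancing time (a new reading comes with each control period).
- optics.grab_frame(name): name is "scene" or "side" or "wrist"; returns a dict with "frame" (480x640x3 uint8, blue, green, red), "fovy" (degrees; the focal length in pixels is half the picture's height over the tangent of half this angle, whatever the lens; pixels are square), "cx", "cy" (the principal point, pixels), "R" (3x3) and "t" (3): a world point X has camera coordinates R X + t. Camera axes: x right, y down, z forward; pixel columns grow to the right and rows downward; lengths in m; the calibration is good to about 2 mm. A picture is of the moment at which its call begins. There is no depth.
- job_done(): hands the job in; it is judged then, once.
Trained networks look in the newest picture that a camera, given by its name, has taken for a name from the list of things; names that differ only in an ending like _2 or _b are one class to them, and where a whole thing is asked for, a point or a joint stands for the part that bears it (a point fixed in the world has none). Each returns a list of dicts, best first, with "p" (0 to 1); they miss things now and then, are a little off and sometimes report something else, mostly with a low value. They report only what shows in the picture. A call takes as long as a camera call.
- optics.masks_of(name, camera): "region" (480x640 bool, what is visible of it) and "rect" ([left, top, width, height] in pixels, round what is visible of it).
The state is a dict: "clock": time; "qpos": joint angles; "qd": joint speeds; "joint_efforts": joint torques, N m; "position": TCP position; "tool_rot": TCP orientation; "force": force on the tool from outside, world axes, zero at the start; "moment": the same for the moment, N m; "grip_width": finger opening in m; "finger_force": force on a finger pad.
Only numpy, scipy, OpenCV 4.12 (cv2) and the standard library are available. Lean on these libraries where they do the work, as an engineer would, in place of code of your own. Each camera call takes 0.05 s, during which the arm holds its last target. There are 200 camera calls.

### The job

Pack up the marbling table: fold the lids of both paint tins shut and slide each tin, lying flat, into the bay of the slip case under its own colour. Press the red tin home first and then the blue one, each gently but firmly until you feel it bear on the hidden springy stop (a push of about 15 N, never over 45 N), and leave them there. Keep the tins upright and do not disturb the jars and the cup.

Things in the scene. Friction and masses are not known exactly. Their poses are not given: they have to be found in the camera images.
- red_tin_center (a point): centre of the red folding paint tin, half-way up when shut (12 mm above its underside). Shut it is 54 (x) x 150 (y) x 24 mm, loose, 0.35 to 0.55 kg, and can be gripped across the 54 mm. Base 16 mm high, with five paint pans. Its y starts roughly in line with the case's x; either end may go in first
- red_tin: the red tin again: origin at the centre of its underside, same axes, z up. Its base is 54 x 150 x 16 mm; its lid, 49 (from hinge to free edge) x 144 x 8 mm, is hinged along the base's long edge at x = -27 mm, z = 16 mm, so that the shut lid stands 5 mm back from the opposite long side
- red_tin_lid (a joint): lid of the red tin: 0 = folded shut flat, 1.57 = upright, more = leaning back to the tin's -x side; starts 1.2 to 1.9. The hinge is stiff: the lid stays where it is left; about 1 N at its free edge moves it. Push it over from the hinge side, then press it down flat with about 5 N
- red_mouth (a point): centre of the red bay's mouth, at table level; at case x = -75, y = +55 mm. Axes as the case's: the tin slides in along +x. The springy pad inside (2.5 N per mm, up to 10 mm of give, then rigid) sits 90 to 115 mm in from here, at a depth unknown and different each time, so a tin that is home sticks out 35 to 60 mm
- blue_tin_center (a point): centre of the blue folding paint tin, half-way up when shut (12 mm above its underside). Shut it is 54 (x) x 150 (y) x 24 mm, loose, 0.35 to 0.55 kg, and can be gripped across the 54 mm. Base 16 mm high, with five paint pans. Its y starts roughly in line with the case's x; either end may go in first
- blue_tin: the blue tin again: origin at the centre of its underside, same axes, z up. Its base is 54 x 150 x 16 mm; its lid, 49 (from hinge to free edge) x 144 x 8 mm, is hinged along the base's long edge at x = -27 mm, z = 16 mm, so that the shut lid stands 5 mm back from the opposite long side
- blue_tin_lid (a joint): lid of the blue tin: 0 = folded shut flat, 1.57 = upright, more = leaning back to the tin's -x side; starts 1.2 to 1.9. The hinge is stiff: the lid stays where it is left; about 1 N at its free edge moves it. Push it over from the hinge side, then press it down flat with about 5 N
- blue_mouth (a point): centre of the blue bay's mouth, at table level; at case x = -75, y = -55 mm. Axes as the case's: the tin slides in along +x. The springy pad inside (2.5 N per mm, up to 10 mm of give, then rigid) sits 90 to 115 mm in from here, at a depth unknown and different each time, so a tin that is home sticks out 35 to 60 mm
- case: wooden slip case fixed to the table, 150 (x) x 188 (y) x 36 mm high, origin under its centre. Open front at x = -75 mm, with two level bays along x, 62 mm wide and 30 mm high inside (no floor: the tins slide in along the table top), a 48 mm wide solid web between; red and blue roof patches mark them. Home = tin bears on the pad with over 5 N for 0.1 s; sliding friction takes up to 6 N of the push; over 45 N is too much. The pad returns a few mm after
- yellow_jar: bystander: closed yellow paint jar, 60 mm diameter, 70 mm tall, loose; origin at its underside
- red_jar: bystander: closed amber paint jar with a red cap, 68 mm diameter, 80 mm tall, loose; origin at its underside
- mixing_cup: bystander: white mixing cup, 64 mm diameter, 60 mm tall, loose; origin at its underside

How it is judged:
On the way, in this order (a step that is already met when the one before it is completed fails the run):
1. the red tin, folded shut, is in the red bay and pressed home against its stop with over 5 N (value of joint red_tin_lid below 0.09 rad and x of red_tin_center in the frame of case between -0.068 and -0.02 m and y of red_tin_center in the frame of case between 0.047 and 0.063 m and z of red_tin_center in the frame of case between 0.006 and 0.018 m and angle between the y axis of red_tin_center and the x axis of case, either way round below 0.12 rad and angle between red_tin_center's own z axis and vertical below 0.12 rad and contact force between red_tin and case above 5 N), for 0.1 s.
2. then the blue tin, folded shut, is in the blue bay and pressed home against its stop with over 5 N (value of joint blue_tin_lid below 0.09 rad and x of blue_tin_center in the frame of case between -0.068 and -0.02 m and y of blue_tin_center in the frame of case between -0.063 and -0.047 m and z of blue_tin_center in the frame of case between 0.006 and 0.018 m and angle between the y axis of blue_tin_center and the x axis of case, either way round below 0.12 rad and angle between blue_tin_center's own z axis and vertical below 0.12 rad and contact force between blue_tin and case above 5 N), for 0.1 s.
At the end, for the whole second after the job is handed in: Both tins lie flat (within 0.12 rad), still and released, lids shut (under 0.09 rad), each in the bay of its own colour (within 8 mm of its centre line, within 0.12 rad of its direction), its leading end 82 mm or more inside the mouth (value of joint each of red_tin_lid, blue_tin_lid below 0.09 rad and x of red_tin_center in the frame of case between -0.068 and -0.02 m and y of red_tin_center in the frame of case between 0.047 and 0.063 m and z of red_tin_center in the frame of case between 0.006 and 0.018 m and angle between the y axis of each of red_tin_center, blue_tin_center and the x axis of case, either way round below 0.12 rad and angle between each of red_tin_center, blue_tin_center's own z axis and vertical below 0.12 rad and x of blue_tin_center in the frame of case between -0.068 and -0.02 m and y of blue_tin_center in the frame of case between -0.063 and -0.047 m and z of blue_tin_center in the frame of case between 0.006 and 0.018 m and linear speed of each of red_tin, blue_tin below 0.02 m/s and velocity of joint red_tin_lid between -0.2 and 0.2 rad/s and velocity of joint blue_tin_lid between -0.2 and 0.2 rad/s); the robot touches nothing.
It fails at once if a jar or the cup moved over 30 mm or was tipped (distance of any of yellow_jar, red_jar, mixing_cup from where it was at the start of the episode above 0.03 m or angle between any of yellow_jar, red_jar, mixing_cup's own z axis and vertical above 0.5 rad).
It fails at once if a tin was tipped by over 0.6 rad (angle between any of red_tin, blue_tin's own z axis and vertical above 0.6 rad).
It fails at once if a tin was forced against the case with over 45 N (contact force between any of red_tin, blue_tin and case above 45 N).
It also fails if it takes over 72 s, if anything falls off the work surface, if the arm or the gripper's body presses on something with over 40 N, if the wrist force passes 120 N, or if a joint passes its speed limit or range.

## Working session

There is one attempt and no reset: what is moved stays moved. The work goes in short steps, Python scripts to look and compute and a shell command to move; the robot and the scene stay as the last step left them, time stands still between calls to the robot, and variables do not carry over. Pictures are saved under pics/ and viewed, at most 10 in all, crops included, and the job is handed in when it is done.

```bash
ls; mkdir -p pics; python3 - <<'E'
from workcell import monitor, optics
import cv2
s=monitor.observe(); print(s['clock'],s['position'],s['tool_rot'],s['grip_width'],s['force'])
for c in ('scene','side'):
    f=optics.grab_frame(c); cv2.imwrite(f'pics/{c}1.png',f['frame']); print(c,f['fovy'],f['cx'],f['cy'],f['R'],f['t'])
E
```

```text
pics
0.0 [ 0.18324821 -0.59719365  0.23072239] [-3.14048650e+00  8.67885104e-05  2.97784576e-01] 0.08551747567110539 [ 0.33069203  0.10380414 -0.56411046]
scene 49.53376291078986 317.41918072466365 239.94862490626969 [[-0.24573514  0.96930997 -0.00724079]
 [ 0.51775716  0.12493717 -0.84635585]
 [-0.81947652 -0.21172835 -0.53256863]] [ 0.15168714 -0.2049555   1.40348268]
side 44.79605637766488 317.9067350852466 244.3047593514197 [[-0.72589596 -0.68779182 -0.00418006]
 [-0.52666401  0.55972986 -0.63978708]
 [ 0.44238002 -0.46221737 -0.76854084]] [0.30683045 0.31019801 1.11430886]
```

View pics/scene1.png

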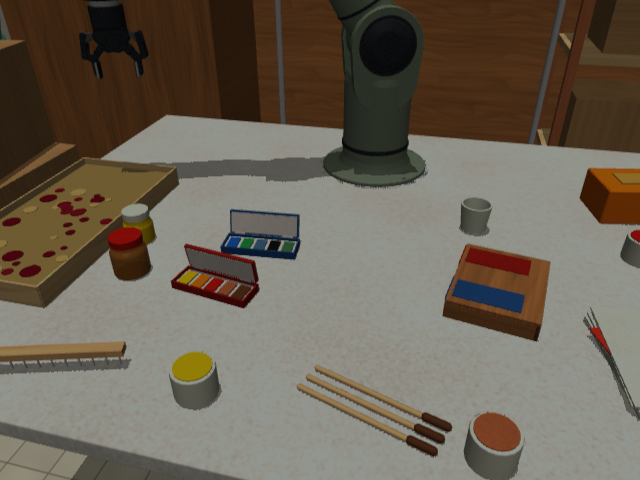

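View pics/side1.png

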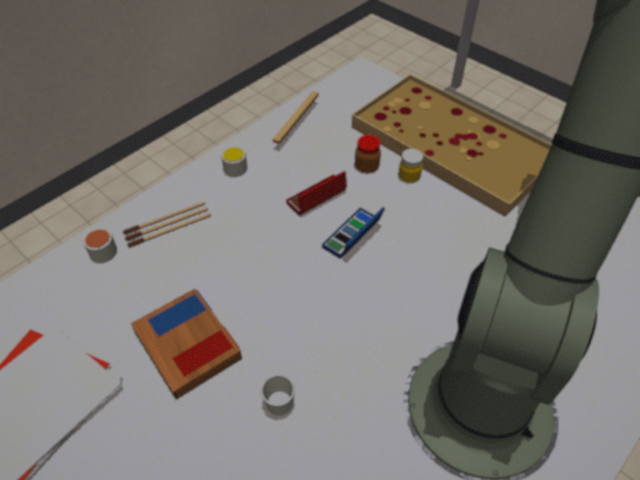

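The scene view looks toward the robot. The red tin is at about (215,278) and the blue at (262,238), both with their lids on the robot side. The case is at (498,288) with its mouth facing the tins, and the jars are at (130,240). Next I fit poses to the silhouettes.

```bash
cat > fit.py <<'E'
import numpy as np, cv2
from scipy.optimize import minimize
from workcell import monitor, optics
def box(x0,x1,y0,y1,z0,z1):
    return np.array([[x,y,z] for x in(x0,x1) for y in(y0,y1) for z in(z0,z1)])
def place(P,x,y,a):
    c,s=np.cos(a),np.sin(a); return P@np.array([[c,s,0],[-s,c,0],[0,0,1]])+[x,y,0]
def tin(p):
    base=box(-.027,.027,-.075,.075,0,.016); l=box(0,.049,-.072,.072,0,.008)
    c,s=np.cos(p[3]),np.sin(p[3])
    lid=np.c_[l[:,0]*c-l[:,2]*s-.027,l[:,1],l[:,0]*s+l[:,2]*c+.016]
    return [place(base,*p[:3]),place(lid,*p[:3])]
def case(p): return [place(box(-.075,.075,-.094,.094,0,.036),*p[:3])]
def cyl(r,h):
    t=np.linspace(0,2*np.pi,24); C=np.c_[r*np.cos(t),r*np.sin(t)]
    P=np.vstack([np.c_[C,0*t],np.c_[C,0*t+h]])
    return lambda p:[P+[p[0],p[1],0]]
def proj(f,P):
    q=P@np.array(f['R']).T+f['t']; k=240/np.tan(np.radians(f['fovy'])/2)
    return q[:,:2]/q[:,2:]*k+[f['cx'],f['cy']]
def sil(f,parts,S=4):
    m=np.zeros((480*S,640*S),np.uint8)
    for P in parts:
        h=cv2.convexHull(((proj(f,P)+.5)*S).astype(np.float32))
        cv2.fillConvexPoly(m,np.round(h*16).astype(np.int32),1,shift=4)
    return cv2.resize(m.astype(np.float32),(640,480),interpolation=cv2.INTER_AREA)
def fit(views,model,p0,steps):
    """views: [(frame, mask)]"""
    def cost(p): return sum(np.abs(sil(f,model(p))-m).sum()/m.sum() for f,m in views)
    p0=np.array(p0,float); best=None
    for k in (1,.4):
        sx=np.vstack([p0]+[p0+k*np.eye(len(p0))[i]*steps[i] for i in range(len(p0))])
        r=minimize(cost,p0,method='Nelder-Mead',options=dict(initial_simplex=sx,xatol=1e-4,fatol=1e-4,maxiter=250)); p0=r.x
    return r.x,r.fun
def ground(f,uv,z):
    k=240/np.tan(np.radians(f['fovy'])/2); R=np.array(f['R'])
    d=R.T@np.array([(uv[0]-f['cx'])/k,(uv[1]-f['cy'])/k,1]); o=-R.T@np.array(f['t'])
    return (o+d*(z-o[2])/d[2])[:2]
def locate(name,model,ang,steps,cams=('scene','side')):
    V=[]; 
    for c in cams:
        f=optics.grab_frame(c); d=optics.masks_of(name,c)
        if d: V.append((f,d[0]['region'].astype(np.float32),c,d[0]['p'],d[0]['rect']))
    r=V[0][4]; g=ground(V[0][0],(r[0]+r[2]/2,r[1]+r[3]/2),.015)
    p,c=fit([v[:2] for v in V],model,[*g,*ang],steps)
    print(name,[(v[2],round(v[3],2),v[4]) for v in V],np.round(p,4),round(c,3),flush=True)
    return p
E
cat > l.py <<'E'
from fit import *
S4=[.02,.02,.1,.2]
for n in('red','blue'): locate(n+'_tin',tin,[0,1.55],S4)
locate('case',case,[1.5],S4[:3])
for n,r,h in(('yellow_jar',.03,.07),('red_jar',.034,.08),('mixing_cup',.032,.06)): locate(n,cyl(r,h),[],S4[:2])
print(monitor.observe()['clock'])
E
python3 l.py
```

```text
red_tin [('scene', 0.98, [169.9, 243.3, 87.7, 66.3]), ('side', 0.94, [286.4, 168.8, 61.8, 49.1])] [ 0.6132 -0.1927 -0.1672  1.4007] 0.081
blue_tin [('scene', 0.78, [220.1, 206.6, 80.3, 51.4]), ('side', 0.75, [319.2, 206.7, 67.4, 51.7])] [ 0.4687 -0.1568  0.0768  1.8325] 0.075
case [('scene', 0.9, [445.2, 239.2, 105.1, 103.5]), ('side', 0.74, [130.4, 288.0, 112.9, 110.7])] [0.5115 0.2992 1.3911] 0.037
yellow_jar [('scene', 0.76, [121.1, 204.3, 33.0, 37.0]), ('side', 0.87, [399.7, 146.8, 25.1, 37.0])] [ 0.4879 -0.4131] 0.753
red_jar [('scene', 0.85, [109.1, 225.5, 41.5, 55.2]), ('side', 0.61, [355.1, 132.5, 24.2, 39.3])] [ 0.5963 -0.369 ] 0.26
mixing_cup [('scene', 0.8, [459.3, 197.6, 31.1, 37.5]), ('side', 0.68, [259.3, 371.5, 34.3, 42.9])] [0.2831 0.2573] 0.418
1.3
```

```bash
cat > go.py <<'E'
# go.py x y z yaw [N]: constant row (cm, rad) that gets there in N rows
import sys,numpy as np
from workcell import monitor
def plan(x,y,z,yaw,N=1):
    s=monitor.observe(); p=s['position']; y0=s['tool_rot'][2]; N=int(N); w=(yaw-y0+np.pi)%(2*np.pi)-np.pi
    M=np.zeros((2,2))
    for k in range(N):
        a=y0+w*k/N; M+=[[np.cos(a),np.sin(a)],[np.sin(a),-np.cos(a)]]
    d=np.linalg.solve(M,[x-p[0],y-p[1]])*100
    print('N',N,'dx %.2f dy %.2f dz %.2f wz %.4f'%(d[0],d[1],(p[2]-z)*100/N,-w/N),'at',np.round(p,4),round(y0,3),'F',np.round(s['force'],1),'t',round(s['clock'],2))
def tinpt(t,u,v):
    c,s=np.cos(t[2]),np.sin(t[2]); return t[0]+u*c-v*s,t[1]+u*s+v*c
if __name__=='__main__': plan(*map(float,sys.argv[1:]))
E
python3 go.py .379 -.1637 .15 1.647 10; python3 go.py .379 -.1637 .23 1.647 12
```

```text
N 10 dx 4.99 dy -1.23 dz 0.81 wz -0.1349 at [ 0.1834 -0.5975  0.2313] 0.298 F [-0.  -0.7 -0.4] t 1.3
N 12 dx 4.17 dy -0.98 dz 0.01 wz -0.1124 at [ 0.1834 -0.5975  0.2313] 0.298 F [-0.  -0.7 -0.4] t 1.3
```

```bash
python3 -m handwheel '[{"dx":4.2,"dy":-1,"wz":-0.112,"claw":0},{"dx":4.2,"dy":-1,"wz":-0.112,"claw":0},{"dx":4.2,"dy":-1,"wz":-0.112,"claw":0},{"dx":4.2,"dy":-1,"wz":-0.112,"claw":0},{"dx":4.2,"dy":-1,"wz":-0.112,"claw":0},{"dx":4.2,"dy":-1,"wz":-0.112,"claw":0}]' 40
python3 -m handwheel '[{"dx":4.2,"dy":-1,"wz":-0.112,"claw":0},{"dx":4.2,"dy":-1,"wz":-0.112,"claw":0},{"dx":4.2,"dy":-1,"wz":-0.112,"claw":0},{"dx":4.2,"dy":-1,"wz":-0.112,"claw":0},{"dx":4.2,"dy":-1,"wz":-0.112,"claw":0},{"dx":4.2,"dy":-1,"wz":-0.112,"claw":0},{"claw":0},{"claw":0}]'
python3 go.py .379 -.1637 .05 1.647 3
```

```text
N 3 dx 15.65 dy -6.61 dz 6.04 wz -0.4497 at [ 0.1834 -0.5975  0.2313] 0.298 F [-0.  -0.7 -0.4] t 1.3schema error: expected keys dx, dy, dz, wx, wy, wz, claw
schema error: expected keys dx, dy, dz, wx, wy, wz, claw
```

```bash
python3 -m handwheel '[{"dx":4.2,"dy":-1,"dz":0,"wx":0,"wy":0,"wz":-0.112,"claw":0},{"dx":4.2,"dy":-1,"dz":0,"wx":0,"wy":0,"wz":-0.112,"claw":0},{"dx":4.2,"dy":-1,"dz":0,"wx":0,"wy":0,"wz":-0.112,"claw":0},{"dx":4.2,"dy":-1,"dz":0,"wx":0,"wy":0,"wz":-0.112,"claw":0},{"dx":4.2,"dy":-1,"dz":0,"wx":0,"wy":0,"wz":-0.112,"claw":0},{"dx":4.2,"dy":-1,"dz":0,"wx":0,"wy":0,"wz":-0.112,"claw":0}]' 40
python3 -m handwheel '[{"dx":4.2,"dy":-1,"dz":0,"wx":0,"wy":0,"wz":-0.112,"claw":0},{"dx":4.2,"dy":-1,"dz":0,"wx":0,"wy":0,"wz":-0.112,"claw":0},{"dx":4.2,"dy":-1,"dz":0,"wx":0,"wy":0,"wz":-0.112,"claw":0},{"dx":4.2,"dy":-1,"dz":0,"wx":0,"wy":0,"wz":-0.112,"claw":0},{"dx":4.2,"dy":-1,"dz":0,"wx":0,"wy":0,"wz":-0.112,"claw":0},{"dx":4.2,"dy":-1,"dz":0,"wx":0,"wy":0,"wz":-0.112,"claw":0},{"dx":0,"dy":0,"dz":0,"wx":0,"wy":0,"wz":0,"claw":0}]'
python3 go.py .379 -.1637 .05 1.647 3
```

```text
clock: 2.05
position: [0.3593, -0.4118, 0.2313]
tool_rot: [3.141, -0.0, 0.974]
force: [0.5, -1.0, 0.3]
grip_width: -0.0
finger_force: 0.0
clock: 2.92
position: [0.3803, -0.1575, 0.2317]
tool_rot: [3.141, 0.0, 1.647]
force: [-0.0, -0.5, 0.6]
grip_width: 0.0001
finger_force: 0.0
N 3 dx -0.20 dy -0.06 dz 6.06 wz -0.0001 at [ 0.3803 -0.1575  0.2317] 1.647 F [-0.  -0.5  0.6] t 2.92
```

```bash
python3 -m handwheel '[{"dx":-0.2,"dy":0,"dz":6,"wx":0,"wy":0,"wz":0,"claw":0},{"dx":-0.4,"dy":0,"dz":6,"wx":0,"wy":0,"wz":0,"claw":0},{"dx":0,"dy":0,"dz":6,"wx":0,"wy":0,"wz":0,"claw":0},{"dx":0,"dy":2,"dz":0.2,"wx":0,"wy":0,"wz":0,"claw":0},{"dx":0,"dy":1.5,"dz":0,"wx":0,"wy":0,"wz":0,"claw":0},{"dx":0,"dy":1.5,"dz":0,"wx":0,"wy":0,"wz":0,"claw":0},{"dx":0,"dy":1.5,"dz":0,"wx":0,"wy":0,"wz":0,"claw":0}]'
python3 -m handwheel '[{"dx":0,"dy":1.5,"dz":0,"wx":0,"wy":0,"wz":0,"claw":0},{"dx":0,"dy":1.5,"dz":0,"wx":0,"wy":0,"wz":0,"claw":0},{"dx":0,"dy":0,"dz":0,"wx":0,"wy":0,"wz":0,"claw":0}]'
python3 - <<'E'
from fit import *
for c in ('scene','wrist'): cv2.imwrite(f'pics/{c}2.png',optics.grab_frame(c)['frame'])
p=cv2.imread('pics/scene2.png')[180:330,120:360]; q=cv2.imread('pics/wrist2.png')
cv2.imwrite('pics/m2.png',np.hstack([cv2.resize(p,(480,300)),cv2.resize(q,(320,240)) if 0 else cv2.copyMakeBorder(cv2.resize(q,(320,240)),0,60,0,0,0)]))
E
```

```text
clock: 3.8
position: [0.447, -0.1614, 0.05]
tool_rot: [3.141, 0.001, 1.641]
force: [-1.2, 0.5, -0.7]
grip_width: 0.0003
finger_force: 0.3
clock: 4.18
position: [0.4769, -0.1586, 0.0493]
tool_rot: [3.141, -0.0, 1.642]
force: [0.2, 0.2, -0.6]
grip_width: 0.0003
finger_force: 0.2
```

View pics/m2.png

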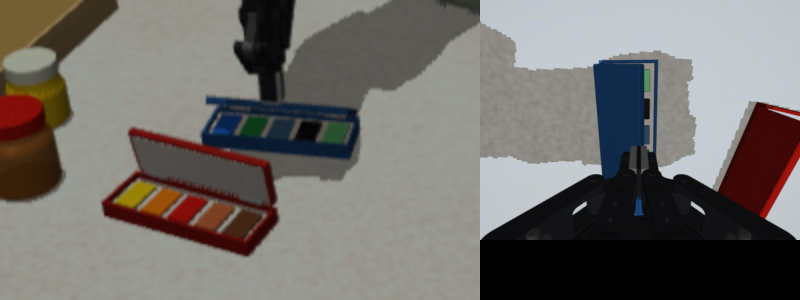

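The lid is down to about 35–40°, with the fingertips at its free edge. Now I press it flat.

```bash
python3 -m handwheel '[{"dx":0,"dy":0.2,"dz":0.6,"wx":0,"wy":0,"wz":0,"claw":0},{"dx":0,"dy":0.1,"dz":0.6,"wx":0,"wy":0,"wz":0,"claw":0},{"dx":0,"dy":0,"dz":0.6,"wx":0,"wy":0,"wz":0,"claw":0},{"dx":0,"dy":0,"dz":0.4,"wx":0,"wy":0,"wz":0,"claw":0},{"dx":0,"dy":0,"dz":0.2,"wx":0,"wy":0,"wz":0,"claw":0},{"dx":0,"dy":0,"dz":0,"wx":0,"wy":0,"wz":0,"claw":0}]'
python3 -m handwheel '[{"dx":0,"dy":0,"dz":0.1,"wx":0,"wy":0,"wz":0,"claw":0},{"dx":0,"dy":0,"dz":0,"wx":0,"wy":0,"wz":0,"claw":0}]'
```

```text
clock: 5.03
position: [0.4787, -0.1587, 0.0252]
tool_rot: [-3.141, -0.0, 1.642]
force: [-0.6, 0.2, 0.3]
grip_width: -0.0001
finger_force: 0.0
clock: 5.28
position: [0.4788, -0.1587, 0.0243]
tool_rot: [3.141, 0.0, 1.642]
force: [0.5, 0.9, -1.5]
grip_width: -0.0002
finger_force: 0.0
```

```bash
python3 -m handwheel '[{"dx":0,"dy":0,"dz":0.1,"wx":0,"wy":0,"wz":0,"claw":0},{"dx":0,"dy":0,"dz":0,"wx":0,"wy":0,"wz":0,"claw":0}]'
python3 -m handwheel '[{"dx":0,"dy":0,"dz":0.1,"wx":0,"wy":0,"wz":0,"claw":0},{"dx":0,"dy":0,"dz":0,"wx":0,"wy":0,"wz":0,"claw":0}]'
```

```text
clock: 5.52
position: [0.4789, -0.1587, 0.0239]
tool_rot: [3.141, 0.0, 1.642]
force: [-4.2, 0.7, 13.8]
grip_width: -0.0001
finger_force: 7.4
clock: 5.78
position: [0.479, -0.1588, 0.0235]
tool_rot: [3.141, 0.001, 1.642]
force: [-8.3, 2.0, 34.0]
grip_width: 0.0003
finger_force: 17.1
```

```bash
python3 -m handwheel '[{"dx":0,"dy":0,"dz":-3,"wx":0,"wy":0,"wz":0,"claw":0}]'
python3 - <<'E'
from go import *
t=(.6132,-.1927,-.1672)
plan(*tinpt(t,-.062,0),.05,1.404,3); plan(*tinpt(t,.005,0),.05,1.404,1)
E
```

```text
clock: 5.9
position: [0.4779, -0.1583, 0.0518]
tool_rot: [-3.139, -0.001, 1.642]
force: [0.8, 0.2, 0.4]
grip_width: -0.0
finger_force: 0.0
N 3 dx -0.78 dy 2.48 dz 0.06 wz 0.0794 at [ 0.4779 -0.1583  0.0518] 1.642 F [0.8 0.2 0.4] t 5.9
N 1 dx -4.51 dy 13.73 dz 0.18 wz 0.2382 at [ 0.4779 -0.1583  0.0518] 1.642 F [0.8 0.2 0.4] t 5.9
```

```bash
python3 -m handwheel '[{"dx":-0.8,"dy":2.5,"dz":0,"wx":0,"wy":0,"wz":0.08,"claw":0},{"dx":-0.8,"dy":2.5,"dz":0.1,"wx":0,"wy":0,"wz":0.08,"claw":0},{"dx":-0.8,"dy":2.5,"dz":0.1,"wx":0,"wy":0,"wz":0.08,"claw":0},{"dx":0,"dy":1.5,"dz":0,"wx":0,"wy":0,"wz":0,"claw":0},{"dx":0,"dy":1.5,"dz":0,"wx":0,"wy":0,"wz":0,"claw":0},{"dx":0,"dy":1.5,"dz":0,"wx":0,"wy":0,"wz":0,"claw":0},{"dx":0,"dy":1.5,"dz":0,"wx":0,"wy":0,"wz":0,"claw":0},{"dx":0,"dy":1,"dz":0,"wx":0,"wy":0,"wz":0,"claw":0}]'
python3 -m handwheel '[{"dx":0,"dy":0.2,"dz":0.6,"wx":0,"wy":0,"wz":0,"claw":0},{"dx":0,"dy":0.1,"dz":0.6,"wx":0,"wy":0,"wz":0,"claw":0},{"dx":0,"dy":0,"dz":0.6,"wx":0,"wy":0,"wz":0,"claw":0},{"dx":0,"dy":0,"dz":0.5,"wx":0,"wy":0,"wz":0,"claw":0},{"dx":0,"dy":0,"dz":0.2,"wx":0,"wy":0,"wz":0,"claw":0},{"dx":0,"dy":0,"dz":0,"wx":0,"wy":0,"wz":0,"claw":0}]'
```

```text
clock: 6.9
position: [0.6229, -0.1951, 0.0502]
tool_rot: [-3.142, -0.0, 1.402]
force: [0.9, -0.7, -0.5]
grip_width: -0.0
finger_force: 0.0
clock: 7.65
position: [0.6252, -0.1956, 0.0252]
tool_rot: [-3.141, -0.0, 1.402]
force: [0.4, -0.7, -1.2]
grip_width: -0.0
finger_force: 0.0
```

```bash
python3 -m handwheel '[{"dx":0,"dy":0,"dz":0.15,"wx":0,"wy":0,"wz":0,"claw":0},{"dx":0,"dy":0,"dz":0,"wx":0,"wy":0,"wz":0,"claw":0}]'
python3 -m handwheel '[{"dx":0,"dy":0,"dz":0.08,"wx":0,"wy":0,"wz":0,"claw":0},{"dx":0,"dy":0,"dz":0,"wx":0,"wy":0,"wz":0,"claw":0}]'
python3 -m handwheel '[{"dx":0,"dy":0,"dz":-5,"wx":0,"wy":0,"wz":0,"claw":0},{"dx":0,"dy":0,"dz":-6,"wx":0,"wy":0,"wz":0,"claw":100},{"dx":0,"dy":0,"dz":-4,"wx":0,"wy":0,"wz":0,"claw":100}]'
python3 - <<'E'
from fit import *
S4=[.01,.01,.05,.1]
for n,g in(('red',[-.167,.03]),('blue',[.077,.03])): locate(n+'_tin',tin,g,S4)
cv2.imwrite('pics/w3.png',optics.grab_frame('wrist')['frame'])
E
```

```text
clock: 7.9
position: [0.6255, -0.1956, 0.0241]
tool_rot: [3.141, 0.0, 1.402]
force: [-0.4, 0.5, 3.1]
grip_width: -0.0003
finger_force: 1.6
clock: 8.15
position: [0.6256, -0.1957, 0.0239]
tool_rot: [3.141, 0.0, 1.402]
force: [-3.9, 0.5, 13.4]
grip_width: -0.0
finger_force: 7.2
clock: 8.52
position: [0.6259, -0.1957, 0.1759]
tool_rot: [3.139, 0.0, 1.402]
force: [-0.3, 0.6, -0.5]
grip_width: 0.0358
finger_force: 0.0
red_tin [('scene', 0.82, [172.3, 263.4, 86.3, 46.7]), ('side', 0.65, [285.3, 173.9, 60.5, 40.5])] [ 0.6128 -0.1921 -0.1553  0.0143] 0.07
blue_tin [('scene', 0.79, [221.8, 231.4, 76.0, 25.6]), ('side', 0.93, [319.5, 206.4, 60.2, 51.7])] [ 0.4672 -0.1558  0.0741  0.0101] 0.125
```

View pics/w3.png

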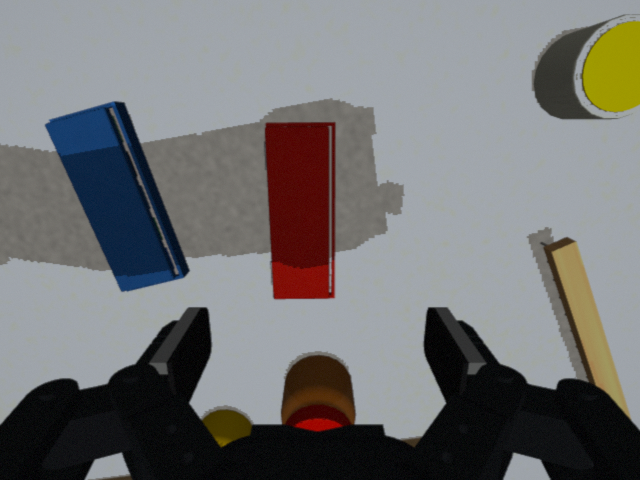

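Both lids are shut: the red tin is at (300,210) in the wrist view and the blue at (118,195). Next I grip the red tin near its rear end.

```bash
python3 - <<'E'
from go import *
t=(.6128,-.1921,-.1605)
plan(*tinpt(t,0,-.061),.05,np.pi/2+t[2],3)
E
```

```text
N 3 dx -1.99 dy -0.41 dz 4.06 wz -0.0028 at [ 0.6249 -0.1955  0.1719] 1.402 F [ 0.   0.8 -0. ] t 8.97
```

```bash
python3 -m handwheel '[{"dx":-3,"dy":-0.6,"dz":3,"wx":0,"wy":0,"wz":-0.006,"claw":100},{"dx":-2,"dy":-0.4,"dz":4.5,"wx":0,"wy":0,"wz":0,"claw":100},{"dx":-1,"dy":-0.2,"dz":4.7,"wx":0,"wy":0,"wz":0,"claw":100},{"dx":0,"dy":0,"dz":3,"wx":0,"wy":0,"wz":0,"claw":100},{"dx":0,"dy":0,"dz":1.8,"wx":0,"wy":0,"wz":0,"claw":100},{"dx":0,"dy":0,"dz":0,"wx":0,"wy":0,"wz":0,"claw":100}]'
python3 -m handwheel '[{"dx":0,"dy":0,"dz":0,"wx":0,"wy":0,"wz":0,"claw":0},{"dx":0,"dy":0,"dz":0,"wx":0,"wy":0,"wz":0,"claw":0},{"dx":0,"dy":0,"dz":0,"wx":0,"wy":0,"wz":0,"claw":0},{"dx":0,"dy":0,"dz":0,"wx":0,"wy":0,"wz":0,"claw":0}]' 50
```

```text
clock: 9.72
position: [0.6032, -0.2522, 0.002]
tool_rot: [-3.14, -0.001, 1.408]
force: [0.0, -0.0, 0.1]
grip_width: 0.085
finger_force: 0.0
clock: 10.22
position: [0.6043, -0.253, 0.0045]
tool_rot: [3.14, 0.0, 1.408]
force: [-2.2, 0.2, 7.5]
grip_width: 0.0521
finger_force: 51.8
```

```bash
python3 -m handwheel '[{"dx":1,"dy":0,"dz":-0.25,"wx":0,"wy":0,"wz":0.008,"claw":0},{"dx":3,"dy":0,"dz":0,"wx":0,"wy":0,"wz":0.008,"claw":0},{"dx":4,"dy":-0.6,"dz":0,"wx":0,"wy":0,"wz":0,"claw":0},{"dx":4,"dy":-0.6,"dz":0,"wx":0,"wy":0,"wz":0,"claw":0},{"dx":4,"dy":-0.6,"dz":0,"wx":0,"wy":0,"wz":0,"claw":0},{"dx":4,"dy":-0.6,"dz":0,"wx":0,"wy":0,"wz":0,"claw":0},{"dx":3,"dy":-0.6,"dz":0,"wx":0,"wy":0,"wz":0,"claw":0},{"dx":1.5,"dy":-0.6,"dz":0,"wx":0,"wy":0,"wz":0,"claw":0}]' 80
python3 go.py .4169 .0867 .0045 1.391 7
```

```text
clock: 11.22
position: [0.6114, -0.0029, 0.0059]
tool_rot: [3.141, -0.001, 1.394]
force: [0.4, -1.1, -3.5]
grip_width: 0.0518
finger_force: 83.7
N 7 dx 0.77 dy -2.96 dz 0.02 wz 0.0004 at [ 0.6114 -0.0029  0.0059] 1.394 F [ 0.4 -1.1 -3.5] t 11.22
```

```bash
python3 -m handwheel '[{"dx":0.8,"dy":-2,"dz":0.1,"wx":0,"wy":0,"wz":0,"claw":0},{"dx":0.8,"dy":-3.4,"dz":0,"wx":0,"wy":0,"wz":0.003,"claw":0},{"dx":0.8,"dy":-3.5,"dz":0,"wx":0,"wy":0,"wz":0,"claw":0},{"dx":0.8,"dy":-3.5,"dz":0,"wx":0,"wy":0,"wz":0,"claw":0},{"dx":0.8,"dy":-3.5,"dz":0,"wx":0,"wy":0,"wz":0,"claw":0},{"dx":0.7,"dy":-3,"dz":0,"wx":0,"wy":0,"wz":0,"claw":0},{"dx":0.7,"dy":-1.8,"dz":0,"wx":0,"wy":0,"wz":0,"claw":0},{"dx":0,"dy":0,"dz":0,"wx":0,"wy":0,"wz":0,"claw":0}]'
cat > rel.py <<'E'
import sys; from fit import *
n=sys.argv[1]; side=.055 if n=='red' else -.055
f=[(c,optics.grab_frame(c)) for c in('scene','side')]
S4=[.01,.01,.05]
V=[]
def one(name,model,p0,st):
    V=[]
    for c,fr in f:
        d=optics.masks_of(name,c)
        if d and d[0]['p']>.3: V.append((fr,d[0]['region'].astype(np.float32)))
    p,c=fit(V,model,p0,st); print(name,len(V),np.round(p,4),round(c,3)); return p
C=one('case',case,[.5115,.2992,1.391],S4)
g=monitor.observe(); p=g['position']; y=g['tool_rot'][2]
T=one(n+'_tin',lambda q:tin([*q,0]),[p[0]+.061*np.cos(y),p[1]+.061*np.sin(y),y-np.pi/2],S4)
R=lambda a:np.array([[np.cos(a),np.sin(a)],[-np.sin(a),np.cos(a)]])
print('tin in case',np.round(R(C[2])@(T[:2]-C[:2]),4),'yaw err',round(T[2]+np.pi/2-C[2],4),'tcp',np.round(p,4),round(y,3),'t',g['clock'])
print('tcp rel tin', np.round(R(T[2])@(p[:2]-T[:2]),4))
E
python3 rel.py red; python3 - <<'E'
from fit import *
a=optics.grab_frame('scene')['frame'][200:350,340:560]; b=optics.grab_frame('side')['frame'][230:410,120:360]
cv2.imwrite('pics/s4.png',np.hstack([cv2.resize(a,(400,300)),cv2.resize(b,(400,300))]))
E
```

```text
clock: 12.22
position: [0.417, 0.0854, 0.0049]
tool_rot: [-3.142, 0.0, 1.39]
force: [0.3, -0.0, -2.5]
grip_width: 0.0516
finger_force: 84.2
case 2 [0.5114 0.2994 1.3912] 0.036
red_tin 2 [ 0.429   0.1475 -0.1363] 0.359
tin in case [-0.1642  0.054 ] yaw err 0.0434 tcp [0.4183 0.0848 0.0047] 1.388 t 12.425
tcp rel tin [-0.002  -0.0635]
```

View pics/s4.png

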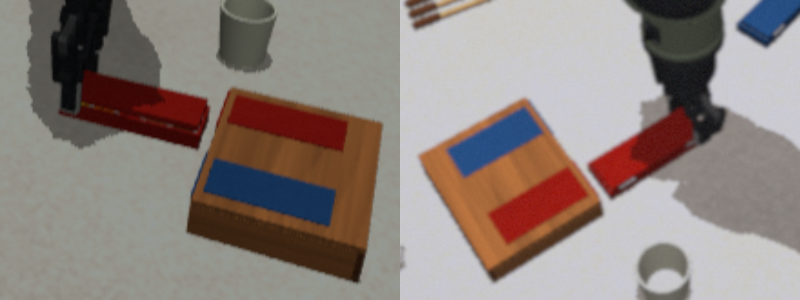

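The red tin lines up with the red bay, its front edge about 16 mm before the mouth. I'm inserting it now.

```bash
python3 -m handwheel '[{"dx":1.2,"dy":0,"dz":0.05,"wx":0,"wy":0,"wz":0,"claw":0},{"dx":1.2,"dy":0,"dz":0,"wx":0,"wy":0,"wz":0,"claw":0},{"dx":1.2,"dy":0,"dz":0,"wx":0,"wy":0,"wz":0,"claw":0},{"dx":0,"dy":0,"dz":0,"wx":0,"wy":0,"wz":0,"claw":0}]'
python3 -m handwheel '[{"dx":1.5,"dy":0,"dz":0,"wx":0,"wy":0,"wz":0,"claw":0},{"dx":1.5,"dy":0,"dz":0,"wx":0,"wy":0,"wz":0,"claw":0},{"dx":1.5,"dy":0,"dz":0,"wx":0,"wy":0,"wz":0,"claw":0},{"dx":0,"dy":0,"dz":0,"wx":0,"wy":0,"wz":0,"claw":0}]'
```

```text
clock: 13.12
position: [0.4254, 0.1201, 0.0047]
tool_rot: [3.14, -0.0, 1.387]
force: [-1.6, -1.1, 21.0]
grip_width: 0.0513
finger_force: 86.7
clock: 13.62
position: [0.4338, 0.1651, 0.0047]
tool_rot: [3.14, -0.001, 1.388]
force: [-3.1, 1.4, 17.1]
grip_width: 0.0513
finger_force: 86.2
```

```bash
python3 -m handwheel '[{"dx":1,"dy":-0.15,"dz":-0.05,"wx":0,"wy":0,"wz":0,"claw":0},{"dx":1,"dy":0,"dz":0,"wx":0,"wy":0,"wz":0,"claw":0},{"dx":0.3,"dy":0,"dz":0,"wx":0,"wy":0,"wz":0,"claw":0},{"dx":0,"dy":0,"dz":0,"wx":0,"wy":0,"wz":0,"claw":0}]'
for i in 1 2; do python3 -m handwheel '[{"dx":0.3,"dy":0,"dz":0,"wx":0,"wy":0,"wz":0,"claw":0},{"dx":0,"dy":0,"dz":0,"wx":0,"wy":0,"wz":0,"claw":0}]' | grep -E 'posi|force'; done
```

```text
clock: 14.12
position: [0.4357, 0.1877, 0.0047]
tool_rot: [3.141, -0.0, 1.388]
force: [-1.4, -2.1, 8.9]
grip_width: 0.0513
finger_force: 85.4
position: [0.4362, 0.1903, 0.0047]
force: [-0.7, -4.6, 9.7]
finger_force: 85.5
position: [0.4368, 0.1932, 0.0047]
force: [-1.1, -4.4, 8.9]
finger_force: 85.5
```

```bash
python3 -m handwheel '[{"dx":0.3,"dy":0,"dz":0,"wx":0,"wy":0,"wz":0,"claw":0},{"dx":0,"dy":0,"dz":0,"wx":0,"wy":0,"wz":0,"claw":0}]' | grep -E 'posi|force'; python3 -m handwheel '[{"dx":0.2,"dy":0,"dz":0,"wx":0,"wy":0,"wz":0,"claw":0},{"dx":0,"dy":0,"dz":0,"wx":0,"wy":0,"wz":0,"claw":0}]' | grep -E 'posi|force'
```

```text
position: [0.4373, 0.1962, 0.0047]
force: [-0.1, -4.6, 8.9]
finger_force: 85.5
position: [0.4376, 0.1978, 0.0047]
force: [-1.7, -6.5, 9.9]
finger_force: 85.7
```

```bash
for i in 1 2; do python3 -m handwheel '[{"dx":0.2,"dy":0,"dz":0,"wx":0,"wy":0,"wz":0,"claw":0},{"dx":0,"dy":0,"dz":0,"wx":0,"wy":0,"wz":0,"claw":0}]' | grep -E 'posi|^force'; done
```

```text
position: [0.4378, 0.199, 0.0047]
force: [-1.5, -9.5, 13.7]
position: [0.4379, 0.2001, 0.0047]
force: [-4.0, -14.1, 17.7]
```

```bash
for i in 1 2; do python3 -m handwheel '[{"dx":0.2,"dy":0,"dz":0,"wx":0,"wy":0,"wz":0,"claw":0},{"dx":0,"dy":0,"dz":0,"wx":0,"wy":0,"wz":0,"claw":0}]' | grep -E 'posi|^force'; done
```

```text
position: [0.438, 0.2013, 0.0047]
force: [-5.4, -19.1, 20.6]
position: [0.4381, 0.2024, 0.0047]
force: [-5.1, -23.2, 24.6]
```

The spring is engaged: about 23 N of push, roughly 4 mm past first contact. The red tin is home, so I release it and rise.

```bash
python3 -m handwheel '[{"dx":0,"dy":0,"dz":0,"wx":0,"wy":0,"wz":0,"claw":100},{"dx":-0.3,"dy":0,"dz":0,"wx":0,"wy":0,"wz":0,"claw":100},{"dx":-0.5,"dy":0,"dz":0,"wx":0,"wy":0,"wz":0,"claw":100},{"dx":0,"dy":0,"dz":-4,"wx":0,"wy":0,"wz":0,"claw":100},{"dx":0,"dy":0,"dz":-6,"wx":0,"wy":0,"wz":0,"claw":100},{"dx":-3,"dy":0,"dz":-3,"wx":0,"wy":0,"wz":0,"claw":100},{"dx":-5,"dy":0,"dz":0,"wx":0,"wy":0,"wz":0,"claw":100},{"dx":-5,"dy":0,"dz":0,"wx":0,"wy":0,"wz":0,"claw":100}]'
python3 - <<'E'
from fit import *
from go import plan,tinpt
f=[optics.grab_frame(c) for c in('scene','side')]
a=f[0]['frame'][200:350,340:560]; b=f[1]['frame'][230:410,120:360]
cv2.imwrite('pics/s5.png',np.hstack([cv2.resize(a,(400,300)),cv2.resize(b,(400,300))]))
t=(.4672,-.1558,.0755)
plan(*tinpt(t,0,-.061),.002,np.pi/2+t[2],6)
E
```

```text
clock: 17.12
position: [0.4131, 0.0693, 0.1349]
tool_rot: [3.14, -0.0, 1.389]
force: [0.2, -0.1, -0.4]
grip_width: 0.0852
finger_force: 0.0
N 6 dx -4.63 dy 1.36 dz 2.21 wz -0.0438 at [0.4121 0.0659 0.1345] 1.383 F [-0.2  1.  -0.2] t 17.23
```

View pics/s5.png

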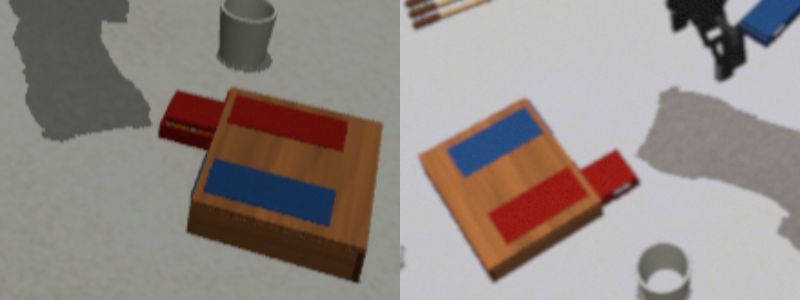

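The red tin sits straight in its bay, sticking out about 50 mm. Now the blue tin.

```bash
python3 -m handwheel '[{"dx":-4.6,"dy":1.4,"dz":0,"wx":0,"wy":0,"wz":-0.044,"claw":100},{"dx":-4.6,"dy":1.4,"dz":0,"wx":0,"wy":0,"wz":-0.044,"claw":100},{"dx":-4.6,"dy":1.4,"dz":0,"wx":0,"wy":0,"wz":-0.044,"claw":100},{"dx":-4.6,"dy":1.4,"dz":0,"wx":0,"wy":0,"wz":-0.044,"claw":100},{"dx":-4.6,"dy":1.4,"dz":1,"wx":0,"wy":0,"wz":-0.044,"claw":100},{"dx":-4.6,"dy":1.4,"dz":2,"wx":0,"wy":0,"wz":-0.044,"claw":100},{"dx":0,"dy":0,"dz":0,"wx":0,"wy":0,"wz":0,"claw":100}]'
python3 - <<'E'
from go import *
t=(.4672,-.1558,.0755)
plan(*tinpt(t,0,-.061),.0045,np.pi/2+t[2],1)
E
```

```text
clock: 18.1
position: [0.4766, -0.2128, 0.1029]
tool_rot: [-3.14, -0.0, 1.649]
force: [-0.7, 1.6, -0.2]
grip_width: 0.0854
finger_force: 0.0
N 1 dx -0.34 dy -0.51 dz 9.84 wz 0.0027 at [ 0.4766 -0.2128  0.1029] 1.649 F [-0.7  1.6 -0.2] t 18.1
```

```bash
python3 -m handwheel '[{"dx":-0.3,"dy":-0.5,"dz":4,"wx":0,"wy":0,"wz":0,"claw":100},{"dx":0,"dy":0,"dz":4,"wx":0,"wy":0,"wz":0,"claw":100},{"dx":0,"dy":0,"dz":1.8,"wx":0,"wy":0,"wz":0,"claw":100},{"dx":0,"dy":0,"dz":0,"wx":0,"wy":0,"wz":0,"claw":0},{"dx":0,"dy":0,"dz":0,"wx":0,"wy":0,"wz":0,"claw":0},{"dx":0,"dy":0,"dz":0,"wx":0,"wy":0,"wz":0,"claw":0},{"dx":0,"dy":0,"dz":0,"wx":0,"wy":0,"wz":0,"claw":0}]' 80
python3 - <<'E'
from go import *
C=(.5114,.2994,1.3912); x,y=tinpt(C,-.226,-.055)
plan(x,y,.005,1.391,9); plan(x-.025,y-.2,.005,1.391,1); print(x,y)
E
```

```text
clock: 18.98
position: [0.473, -0.2132, 0.0083]
tool_rot: [3.14, 0.001, 1.653]
force: [-4.2, 2.8, 10.3]
grip_width: 0.0513
finger_force: 81.1
N 9 dx 3.14 dy 0.47 dz 0.04 wz 0.0291 at [ 0.473  -0.2132  0.0083] 1.653 F [-4.2  2.8 10.3] t 18.98
N 1 dx 7.79 dy 3.37 dz 0.33 wz 0.2620 at [ 0.473  -0.2132  0.0083] 1.653 F [-4.2  2.8 10.3] t 18.98
0.5251444494157668 0.06721022823936143
```

```bash
python3 -m handwheel '[{"dx":1.5,"dy":0.4,"dz":-0.2,"wx":0,"wy":0,"wz":0.03,"claw":0},{"dx":3.3,"dy":0.5,"dz":0,"wx":0,"wy":0,"wz":0.033,"claw":0},{"dx":3.5,"dy":0.5,"dz":0,"wx":0,"wy":0,"wz":0.033,"claw":0},{"dx":3.5,"dy":0.5,"dz":0,"wx":0,"wy":0,"wz":0.033,"claw":0},{"dx":3.5,"dy":0.5,"dz":0,"wx":0,"wy":0,"wz":0.033,"claw":0},{"dx":3.5,"dy":0.5,"dz":0,"wx":0,"wy":0,"wz":0.033,"claw":0},{"dx":3.5,"dy":0.5,"dz":0,"wx":0,"wy":0,"wz":0.033,"claw":0},{"dx":3.5,"dy":0.5,"dz":0,"wx":0,"wy":0,"wz":0.033,"claw":0}]'
python3 - <<'E'
from go import *
C=(.5114,.2994,1.3912); x,y=tinpt(C,-.223,-.055)
plan(x,y,.006,1.391,2)
E
```

```text
clock: 19.98
position: [0.5223, 0.0439, 0.0098]
tool_rot: [3.14, -0.001, 1.391]
force: [-0.1, -0.7, -4.2]
grip_width: 0.0508
finger_force: 83.7
N 2 dx 1.32 dy -0.07 dz 0.19 wz -0.0002 at [0.5223 0.0439 0.0098] 1.391 F [-0.1 -0.7 -4.2] t 19.98
```

```bash
python3 -m handwheel '[{"dx":1.4,"dy":-0.1,"dz":0.12,"wx":0,"wy":0,"wz":0,"claw":0},{"dx":1.3,"dy":0,"dz":0,"wx":0,"wy":0,"wz":0,"claw":0},{"dx":1,"dy":0,"dz":0,"wx":0,"wy":0,"wz":0,"claw":0},{"dx":1,"dy":0,"dz":0,"wx":0,"wy":0,"wz":0,"claw":0},{"dx":0.7,"dy":0,"dz":0,"wx":0,"wy":0,"wz":0,"claw":0},{"dx":0,"dy":0,"dz":0,"wx":0,"wy":0,"wz":0,"claw":0}]'
python3 - <<'E'
from go import *
C=(.5114,.2994,1.3912); x,y=tinpt(C,-.075-.075-.0577+.085,-.055)
plan(x,y,.008,1.391,1)
E
```

```text
clock: 20.72
position: [0.531, 0.0959, 0.0084]
tool_rot: [3.14, -0.001, 1.392]
force: [-0.5, 1.7, 6.4]
grip_width: 0.0512
finger_force: 85.1
N 1 dx 7.40 dy -0.06 dz 0.04 wz 0.0006 at [0.531  0.0959 0.0084] 1.392 F [-0.5  1.7  6.4] t 20.73
```

```bash
python3 -m handwheel '[{"dx":1.5,"dy":-0.06,"dz":-0.03,"wx":0,"wy":0,"wz":0,"claw":0},{"dx":1.5,"dy":0,"dz":0,"wx":0,"wy":0,"wz":0,"claw":0},{"dx":1.5,"dy":0,"dz":0,"wx":0,"wy":0,"wz":0,"claw":0},{"dx":1.5,"dy":0,"dz":0,"wx":0,"wy":0,"wz":0,"claw":0},{"dx":1,"dy":0,"dz":0,"wx":0,"wy":0,"wz":0,"claw":0},{"dx":0.4,"dy":0,"dz":0,"wx":0,"wy":0,"wz":0,"claw":0},{"dx":0,"dy":0,"dz":0,"wx":0,"wy":0,"wz":0,"claw":0}]'
for i in 1 2; do python3 -m handwheel '[{"dx":0.2,"dy":0,"dz":0,"wx":0,"wy":0,"wz":0,"claw":0},{"dx":0,"dy":0,"dz":0,"wx":0,"wy":0,"wz":0,"claw":0}]' | grep -E 'posi|^force'; done
```

```text
clock: 21.6
position: [0.5434, 0.1691, 0.0084]
tool_rot: [3.141, -0.0, 1.392]
force: [-0.4, -1.4, 7.2]
grip_width: 0.0508
finger_force: 85.5
position: [0.5436, 0.1704, 0.0084]
force: [-1.2, -5.7, 9.2]
position: [0.5441, 0.1723, 0.0084]
force: [-1.3, -4.7, 10.5]
```

```bash
for i in 1 2 3; do python3 -m handwheel '[{"dx":0.2,"dy":0,"dz":0,"wx":0,"wy":0,"wz":0,"claw":0},{"dx":0,"dy":0,"dz":0,"wx":0,"wy":0,"wz":0,"claw":0}]' | grep -E 'posi|^force'; done
```

```text
position: [0.5444, 0.1743, 0.0084]
force: [-0.9, -6.0, 9.3]
position: [0.5448, 0.1762, 0.0084]
force: [0.2, -5.1, 8.9]
position: [0.5451, 0.1782, 0.0084]
force: [-1.0, -5.5, 9.8]
```

```bash
for i in 1 2 3; do python3 -m handwheel '[{"dx":0.2,"dy":0,"dz":0,"wx":0,"wy":0,"wz":0,"claw":0},{"dx":0,"dy":0,"dz":0,"wx":0,"wy":0,"wz":0,"claw":0}]' | grep -E 'posi|^force'; done
```

```text
position: [0.5455, 0.1801, 0.0084]
force: [-1.2, -5.8, 9.0]
position: [0.5458, 0.1818, 0.0084]
force: [-1.5, -7.0, 10.0]
position: [0.5459, 0.183, 0.0084]
force: [-2.4, -11.2, 12.1]
```

```bash
for i in 1 2 3; do python3 -m handwheel '[{"dx":0.2,"dy":0,"dz":0,"wx":0,"wy":0,"wz":0,"claw":0},{"dx":0,"dy":0,"dz":0,"wx":0,"wy":0,"wz":0,"claw":0}]' | grep -E 'posi|^force'; done
```

```text
position: [0.5461, 0.1842, 0.0084]
force: [-3.5, -15.2, 15.3]
position: [0.5462, 0.1853, 0.0083]
force: [-5.8, -19.5, 17.8]
position: [0.5465, 0.1865, 0.0083]
force: [-7.4, -23.2, 20.4]
```

Same signature as the red tin, with about 23 N on the spring. I release, retreat and check.

```bash
python3 -m handwheel '[{"dx":0,"dy":0,"dz":0,"wx":0,"wy":0,"wz":0,"claw":100},{"dx":-0.3,"dy":0,"dz":0,"wx":0,"wy":0,"wz":0,"claw":100},{"dx":-0.5,"dy":0,"dz":0,"wx":0,"wy":0,"wz":0,"claw":100},{"dx":0,"dy":0,"dz":-4,"wx":0,"wy":0,"wz":0,"claw":100},{"dx":0,"dy":0,"dz":-6,"wx":0,"wy":0,"wz":0,"claw":100},{"dx":-3,"dy":0,"dz":-3,"wx":0,"wy":0,"wz":0,"claw":100},{"dx":-5,"dy":0,"dz":0,"wx":0,"wy":0,"wz":0,"claw":100},{"dx":-5,"dy":0,"dz":0,"wx":0,"wy":0,"wz":0,"claw":100}]'
python3 - <<'E'
from fit import *
f=[optics.grab_frame(c) for c in('scene','side')]
a=f[0]['frame'][200:350,340:560]; b=f[1]['frame'][230:410,120:360]
cv2.imwrite('pics/s6.png',np.hstack([cv2.resize(a,(400,300)),cv2.resize(b,(400,300))]))
E
```

```text
clock: 25.35
position: [0.5219, 0.0534, 0.1381]
tool_rot: [3.141, -0.0, 1.392]
force: [0.8, -0.0, -0.8]
grip_width: 0.0855
finger_force: 0.0
```

View pics/s6.png

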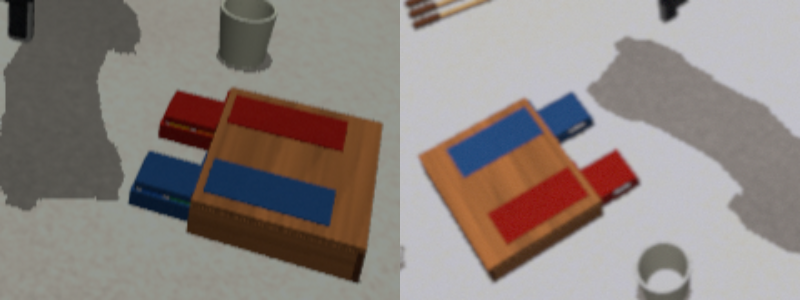

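Both tins are straight in their own bays with the lids flat, and nothing else has moved.

```bash
python3 -c "
from workcell import job_done; print(job_done())"
```

```text
the job is handed in; nothing more can be done
None
```

I handed the job in at about 25 s: both tins are folded shut and pressed home, red first then blue, at about 23 N each; the jars and cup were left untouched, and the judge's verdict was not shown.

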